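# Prove the stop on the tube tail coder, then hold a tube in its slot

### The job

Start of shift on the tube tail coder: first prove its emergency stop by pushing the mushroom head in until it latches, then turn the head clockwise and let it spring back out. Then take the tube that stands tail down in the rail rack by its cap, turn it in line with the narrow slot in the coder's cover, and pass its flat sealed tail straight down through the slot until the whole flat band is below the rim. Finish still holding the tube there by the cap, upright and still, without jamming it into the slot, and leave the other things on the bench where they stand.

Things in the scene. Friction and masses are not known exactly. Their poses are not given: they have to be found in the camera images.
- tube: sealed 50 ml squeeze tube to code, loose, 75 g, 150 mm long, standing tail down, cap up in the rack (may lean 1 degree). Origin: middle of the tail's lower edge; z up to the cap, y along the tail's width; half a turn is the same. Tail: flat band 53 mm wide (y), 3 mm thick (x), 12 mm tall; above it the body swells evenly to a 34 mm round at 119 mm
- tube_cap (a point): centre of the top of that tube's black screw cap, a 36 mm cylinder 27 mm tall, 150 mm above the tail's edge: the place to take it, from above
- rack: fixed aluminium rail rack, 90 mm (x) by 240 mm (y), origin under its middle. The tail stands 6 mm above the bench in a groove along y, 6 mm wide and 12 mm deep, between two upper rails along y, 20 mm apart, tops 77 mm above the bench. The tube may stand anywhere along it; lift it straight up at least 80 mm
- coder: fixed benchtop tail coder, cream case 260 mm (x) by 220 mm (y), flat deck 105 mm above the bench, front to its -x; origin under its middle. The emergency stop stands near a front corner of the deck, the slot is in the rear half; along the +y side the drive housing rises 45 mm above the deck, its inner face 85 mm from the slot's centre
- slot (a point): centre of the slot's mouth at its rim, 107 mm above the bench, axes as the coder's. Slot along y in a white insert: throat 55 mm (y) by 5 mm (x), 2 mm more than the tail each way, 3 to 9 mm below the rim; a 45 degree lead-in above it makes the mouth 11 mm wide. Open well below, 65 mm deep. The swelling tube body wedges when the tail's edge is about 22 mm below the rim
- estop_top (a point): centre of the top of the emergency stop's mushroom head, z up; the head is a 40 mm disc, 18 mm high, its gripping band 4 to 13 mm above its underside; when out, its underside is 18 mm above the deck and its top 36 mm
- estop (a joint): how far the head is pushed in, m: 0 out, 0.006 fully in. It takes about 7 N, snaps in past halfway, and stays in until the head is turned
- estop_head (a joint): turn of the mushroom head, rad: 0 at rest, up to 0.9, clockwise seen from above. Turning lifts a latched head on a ramp of 6 mm per rad; beyond about 0.55 rad it springs right out. A hand gripping it must rise the 6 mm with it, or let go. Let go, the head turns slowly back to 0
- tube_a: bystander: a coded tube of the same kind standing cap down on the bench, origin at the middle of its cap's face; leave it alone
- tube_b: bystander: another coded tube standing cap down, likewise
- tape_core: bystander: an empty plastic tape core, 84 mm across, 48 mm tall, origin under its centre; leave it alone
Not all that is in view belongs to the job. Leave any purple look-alike of the tube alone.

How it is judged:
By the outcome, as a careful person would: the job done as asked, in the order asked, and still so for the second after the job is handed in, while the arm keeps its last pose, push and grip.
It also fails if it takes over 72 s, if anything falls off the work surface, if the arm or the gripper's body presses on something with over 40 N, if the wrist force passes 120 N, or if a joint passes its speed limit or range.

### The arm

A 6-joint arm with a two-finger parallel gripper is mounted at the origin on the work surface. World frame = base frame: x ahead of the robot, y to its left, z up, the work surface at z = 0. Lengths are in m, angles in rad, forces in N, time in s.
With the tool pointing down it reaches from about 0.325 to 0.775 m from the base axis. Payload 5.5 kg.
Tool frame: the origin (TCP) lies at the very end of the fingers, on their centre line; the grasp point (between the pads) lies arm.grasp_offset behind it (arm.grasp_offset is the distance from the TCP to the grasp point, in m); z points along the fingers, y is the line along which they close (so a half turn about z gives the same grasp; the last joint's range is limited). The gripper opens to 88 mm and grips with 3 to 60 N. Pads are 20 mm wide; open, the fingers measure 115 mm over their backs; the gripper's body (75 mm by 178 mm) begins 61 mm behind the grasp point.
Start: joints at [1.181, 0.091, 1.231, -0, 1.82, -0.057], TCP at [0.196, 0.567, 0.196] pointing down, gripper open.
Joint ranges: [-2.87, 2.87], [-0.86, 2.18], [0.17, 2.46], [-1.51, 4.65], [0.06, 2.69], [-2.65, 2.65]. Speed limits (rad/s): [2.57, 2.57, 3.01, 3.14, 3.14, 3.14].

### API

Orientations are given as a rotation vector (axis times angle).
In Python, from cell import arm, cams gives the robot as it stands. The module is installed in compiled form; this text tells all that it offers.
- The arm moves only by the tool apply_moves, never from a script. Its arguments are lists of equal length, an entry for each row: "delta_rot": the turn, a rotation vector about the tool's x, y, z scaled (see below), a list of three; "translation": the shift along the tool's x, y, z scaled (see below), a list of three; "claw": the closure, from -1 (fully open) to 1 (shut). A call has 1 to 20 rows; each row is the pose to reach, as a shift and turn from the pose commanded when the call began, along the tool's axes at that moment, turning the shorter way round; what a row does not reach only later rows make up. The controller multiplies each number of a shift by 0.4 m and each number of a turn by 360 degrees. A row lasts 1/12 s, in which the tool goes at most 41.7 mm and 7.16 degrees, less where a joint would pass 70% of its speed; a pose out of reach is approached as far as the arm can. A call with a number of a shift or a turn outside -1 to 1 is refused whole. A call with a gripper value outside its range is refused whole. The fingers move at their own pace and stop on an object; "squeeze" is the grip in N (left out, the last holds). Time passes only in rows, so rows that repeat a pose let the fingers close. It gives the time, the measured TCP pose, the force, the opening and the grip force at its end, in the units of the state.
- arm.read_state(): the state, without advancing time (a new reading comes with each control period).
- cams.capture(name): name is "side" or "top"; returns a dict with "image" (384x512x3 uint8, red, green, blue), "fx", "fy", "cx", "cy" (pixels), "pose" (4x4, takes a point from camera to world coordinates). Camera axes: x right, y down, z forward; pixel columns grow to the right and rows downward; lengths in m; the calibration is good to about 2 mm. A picture is of the moment at which its call begins. There is no depth.
- arm.finish_job(): hands the job in; it is judged then, once.
Trained networks look in the newest picture that a camera, given by its name, has taken for a name from the list of things; names that differ only in an ending like _2 or _b are one class to them, and where a whole thing is asked for, a point or a joint stands for the part that bears it (a point fixed in the world has none). Each returns a list of dicts, best first, with "conf" (0 to 1); they miss things now and then, are a little off and sometimes report something else, mostly with a low value. They report only what shows in the picture. A call takes as long as a camera call. They do not tell look-alikes from the thing itself.
- cams.masks_of(camera, thing): "region" (384x512 bool, what is visible of it) and "box" ([left, top, right, bottom] in pixels, round what is visible of it).
The state is a dict: "clock": time; "q": joint angles; "joint_velocities": joint speeds; "tau": joint torques, N m; "tool_pos": TCP position; "tcp_rot": TCP orientation; "ft_force": force on the tool from outside, world axes, zero at the start; "ft_torque": the same for the moment, N m; "opening": finger opening in m; "finger_force": force on a finger pad.
Only numpy, scipy, OpenCV 4.12 (cv2) and the standard library are available. Lean on these libraries where they do the work, as an engineer would, in place of code of your own. Each camera call takes 0.05 s, during which the arm holds its last target. There are 200 camera calls.

## Working session

There is one attempt and no reset: what is moved stays moved. The work goes in short steps, Python scripts to look and compute and a tool call to move; the robot and the scene stay as the last step left them, time stands still between calls to the robot, and variables do not carry over. Pictures are saved under pics/ and viewed, at most 10 in all, crops included, and the job is handed in when it is done.

Besides the shell and the picture viewer there is one more tool, called after "Emit:" as name(argument=value, ...) on one line, values as JSON. apply_moves: Moves the arm, as the interface text tells. Shifts and turns lie within -1 to 1; 1 stands for 0.4 m of shift or 360 degrees of turn. Its arguments: {"type":"object","properties":{"delta_rot":{"type":"array"},"translation":{"type":"array"},"claw":{"type":"array"},"squeeze":{"type":"number"}},"required":["delta_rot","translation","claw"]}

```bash
mkdir -p pics; ls; python3 - <<'E'
from cell import arm,cams
import cv2,numpy as np
s=arm.read_state();print({k:np.round(v,4) for k,v in s.items()})
print([a for a in dir(arm) if a[0]!='_'],arm.grasp_offset)
for n in("top","side"):
    c=cams.capture(n);print(n,c["fx"],c["fy"],c["cx"],c["cy"],np.round(c["pose"],4).tolist())
    im=np.ascontiguousarray(c["image"][:,:,::-1]);cv2.imwrite(f"pics/{n}0.png",im)
    for t in("tube","rack","coder","estop_top","tape_core"):
        for d in cams.masks_of(n,t): 
            m=d["region"];ys,xs=np.nonzero(m);print(n,t,round(d["conf"],2),d["box"],xs.mean().round(1),ys.mean().round(1),m.sum())
E
```

```text
pics
{'clock': np.float64(0.0), 'q': array([ 1.1813,  0.0919,  1.2319,  0.    ,  1.8198, -0.0567]), 'joint_velocities': array([-0.0014, -0.0014,  0.0004, -0.0006, -0.0002, -0.0011]), 'tau': array([-2.80000e-03, -4.46454e+01, -4.06438e+01,  6.95000e-02,
        2.96000e-02, -1.00000e-04]), 'tool_pos': array([0.1959, 0.5668, 0.1949]), 'tcp_rot': array([-5.2020e-01, -3.0978e+00,  3.0000e-03]), 'ft_force': array([ 0.2017, -0.5906,  0.1265]), 'ft_torque': array([-0.0085,  0.0498, -0.0091]), 'finger_force': np.float64(0.0), 'opening': np.float64(0.0879)}
['PlanningError', 'finish_job', 'grasp_offset', 'read_state'] 0.0187
top 431.92418717631756 431.92418717631756 255.68281411940805 192.7292495772483 [[0.0357, -0.9768, 0.211, 0.3886], [-0.9993, -0.036, 0.0024, -0.0279], [0.0053, -0.211, -0.9775, 1.098], [0.0, 0.0, 0.0, 1.0]]
top tube 0.96 [288.3, 106.5, 308.2, 142.5] 296.1 125.0 450
top tube 0.92 [353.3, 152.5, 386.7, 175.6] 374.3 164.7 448
top tube 0.87 [308.6, 209.7, 330.6, 232.6] 321.9 219.8 324
top tube 0.59 [235.6, 107.0, 251.7, 140.4] 243.8 124.3 425
top tube 0.57 [311.5, 141.2, 337.2
[... 636 characters left out ...]
0.0, 0.0, 0.0, 1.0]]
side tube 0.97 [158.3, 244.3, 195.3, 326.0] 174.2 284.9 1861
side tube 0.93 [343.0, 172.0, 363.6, 246.6] 351.5 210.5 693
side tube 0.81 [327.8, 194.9, 351.2, 268.1] 335.8 225.8 1104
side tube 0.77 [310.6, 148.1, 330.6, 208.5] 317.7 174.8 1135
side tube 0.66 [342.8, 238.3, 381.7, 325.6] 360.7 277.3 1775
side tube 0.62 [239.5, 213.5, 263.3, 285.7] 250.7 241.1 1197
side rack 0.66 [202.7, 217.4, 320.4, 343.7] 256.5 284.7 6066
side coder 0.72 [128.9, 110.9, 258.4, 215.6] 192.4 161.8 9562
side coder 0.45 [242.2, 213.0, 259.7, 288.2] 250.9 241.9 1204
side estop_top 0.49 [154.0, 150.8, 172.0, 156.7] 163.0 153.6 144
side tape_core 0.76 [278.4, 159.3, 308.5, 188.3] 291.9 172.1 884
```

```bash
python3 - <<'E'
import cv2
a=cv2.imread("pics/top0.png");cv2.imwrite("pics/top0b.png",cv2.resize(a[80:320,110:410],(750,600),interpolation=cv2.INTER_CUBIC))
a=cv2.imread("pics/side0.png");cv2.imwrite("pics/side0b.png",cv2.resize(a[95:350,110:400],(682,600),interpolation=cv2.INTER_CUBIC))
E
```

```text
(no output)
```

View pics/top0b.png

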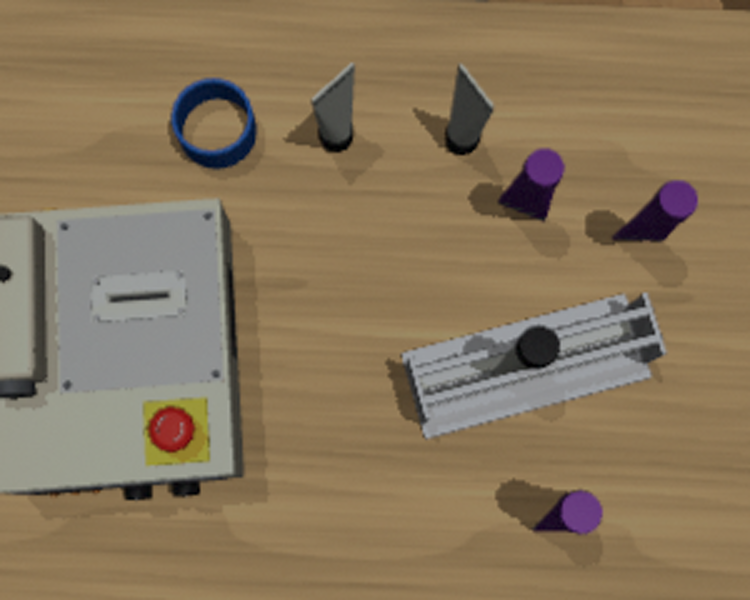

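View pics/side0b.png

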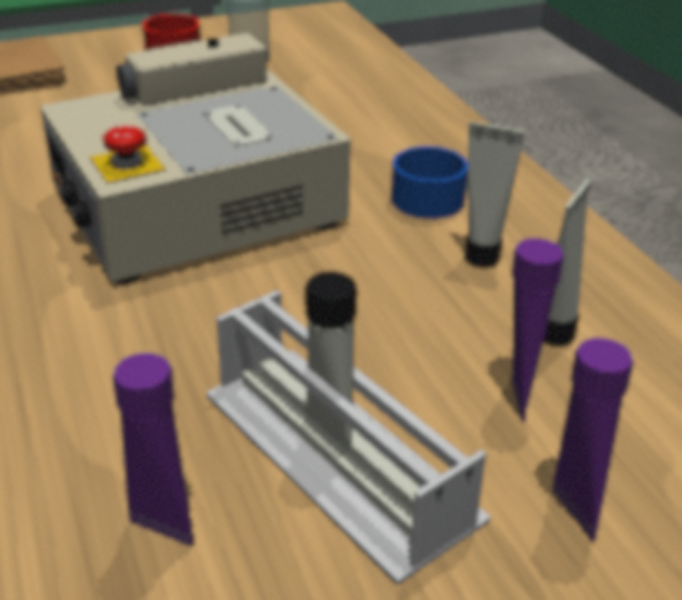

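The top view shows the coder on the left, with the slot at about (165.6,198.4) and the E-stop at (178,251). The black-capped tube is in the rack, with its cap at (325,218); the purple ones are look-alikes. In the side view the cap top is at about (251,217), the slot at (211,148) and the E-stop at (163,153).

```bash
cat > h.py <<'E'
import numpy as np,cv2
from cell import arm,cams
from scipy.spatial.transform import Rotation as R
def ray(c,u,v):
    P=np.array(c["pose"]);d=P[:3,:3]@[(u-c["cx"])/c["fx"],(v-c["cy"])/c["fy"],1];return P[:3,3],d
def onz(c,u,v,z):
    o,d=ray(c,u,v);return (o+d*(z-o[2])/d[2])
def tri(p):
    A=0;b=0
    for o,d in p:
        d=d/np.linalg.norm(d);M=np.eye(3)-np.outer(d,d);A=A+M;b=b+M@o
    return np.linalg.solve(A,b)
def proj(c,X):
    P=np.array(c["pose"]);q=P[:3,:3].T@(np.asarray(X)-P[:3,3]);return np.array([c["fx"]*q[0]/q[2]+c["cx"],c["fy"]*q[1]/q[2]+c["cy"]])
def blob(m,u,v):
    n,l,s,ce=cv2.connectedComponentsWithStats(m.astype(np.uint8));k=[i for i in range(1,n) if s[i][4]>5]
    i=min(k,key=lambda i:np.hypot(*(ce[i]-[u,v])));return l==i,ce[i],s[i][4]
E
cat > m.py <<'E'
from h import *
T=cams.capture("top");S=cams.capture("side")
np.set_printoptions(precision=4,suppress=True)
g=lambda c:c["image"].max(2)
for c,n,(u,v) in((T,"top",(165.6,198.4)),(S,"side",(211,148))):
    gi=cv2.resize(g(c),None,fx=8,fy=8,interpolation=cv2.INTER_CUBIC)
    m=np.zeros_like(gi,bool);r=np.s_[int(8*v)-80:int(8*v)+80,int(8*u)-120:int(8*u)+120]
    m[r]=gi[r]<105
    b,ce,a=blob(m,8*u,8*v);p=(ce+.5)/8-.5
    print(n,"slot px",p,a/64,onz(c,*p,.107))
    rc=cv2.minAreaRect(np.argwhere(b)[:,::-1].astype(np.float32));bx=(cv2.boxPoints(rc)+.5)/8-.5
    e=[(bx[0]+bx[1])/2,(bx[2]+bx[3])/2] if np.hypot(*(bx[0]-bx[1]))<np.hypot(*(bx[1]-bx[2])) else [(bx[1]+bx[2])/2,(bx[3]+bx[0])/2]
    w=[onz(c,*q,.104) for q in e];d=w[1]-w[0];print(" ends",w,"len",np.hypot(*d[:2]),"dir deg",np.degrees(np.arctan2(d[1],d[0])))
    # red head
    im=c["image"].astype(int);red=(im[...,0]>110)&(im[...,1]<90)&(im[...,2]<90)
    b,ce,a=blob(red,*((178,251) if n=="top" else (163,153)));print(" red",ce,a,onz(c,*ce,.135))
    c["red"]=ce
    blk=g(c)<70; b,ce,a=blob(blk,*((325,218) if n=="top" else (251,217)));ys,xs=np.nonzero(b)
    print(" cap",ce,a,xs.min(),xs.max(),ys.min(),ys.max(),onz(c,*ce,.156),onz(c,*ce,.1425)); c["cap"]=ce
print("tri red",tri([ray(c,*c["red"]) for c in(T,S)]),"cap",tri([ray(c,*c["cap"]) for c in(T,S)]))
px=lambda x,y:(x/2.5+110-.3,y/2.5+80-.3)
pts=[onz(T,*px(*q),.106)[:2] for q in((65,227),(208,216),(67,385),(215,374))];print("screws",np.array(pts))
for a,b in((0,1),(2,3),(0,2),(1,3)):
    d=pts[b]-pts[a];print(np.degrees(np.arctan2(d[1],d[0])),np.hypot(*d))
q=[onz(T,*px(*q),.077)[:2] for q in((405,355),(630,296),(422,408),(655,343))];print(np.array(q))
for a,b in((0,1),(2,3)):
    d=q[b]-q[a];print("rail",np.degrees(np.arctan2(d[1],d[0])),np.hypot(*d))
E
python3 m.py
```

```text
top slot px [165.1735 198.3682] 62.5 [0.5813 0.1856 0.107 ]
 ends [array([0.585 , 0.1582, 0.104 ]), array([0.5787, 0.2139, 0.104 ])] len 0.05602913933373585 dir deg 96.5023003123045
 red [177.9636 251.1215] 247 [0.458  0.1418 0.135 ]
 cap [321.798 220.342] 307 306 333 211 230 [ 0.5352 -0.1733  0.156 ] [ 0.5373 -0.1754  0.1425]Traceback (most recent call last):
  File "m.py", line 9, in <module>
    b,ce,a=blob(m,8*u,8*v);p=(ce+.5)/8-.5
           ~~~~^^^^^^^^^^^
  File "h.py", line 17, in blob
    i=min(k,key=lambda i:np.hypot(*(ce[i]-[u,v])));return l==i,ce[i],s[i][4]
ValueError: min() iterable argument is empty
```

```bash
sed -i 's/m\[r\]=gi\[r\]<105/m[r]=gi[r]<(int(gi[int(8*v)-24:int(8*v)+24,int(8*u)-24:int(8*u)+24].min())+int(np.percentile(gi[int(8*v)-48:int(8*v)+48,int(8*u)-48:int(8*u)+48],90)))\/2; /; s/g(c)<70/g(c)<45/' m.py; python3 m.py
```

```text
top slot px [165.212  198.3942] 56.140625 [0.5813 0.1855 0.107 ]
 ends [array([0.585 , 0.1585, 0.104 ]), array([0.5786, 0.2136, 0.104 ])] len 0.055423097992598896 dir deg 96.61488163190502
 red [177.9636 251.1215] 247 [0.458  0.1418 0.135 ]
 cap [324.4    218.8591] 220 316 333 211 226 [ 0.5387 -0.179   0.156 ] [ 0.5409 -0.1812  0.1425]
side slot px [210.7617 148.1119] 32.203125 [0.5817 0.1799 0.107 ]
 ends [array([0.5803, 0.213 , 0.104 ]), array([0.5862, 0.1601, 0.104 ])] len 0.053175203145057914 dir deg -83.6572070359242
 red [162.4034 153.084 ] 119 [0.4585 0.1368 0.135 ]
 cap [250.1099 222.5389] 373 241 259 212 233 [ 0.5352 -0.2011  0.156 ] [ 0.542  -0.1838  0.1425]
tri red [0.4588 0.1422 0.1324] cap [ 0.542  -0.1817  0.1408]
screws [[0.6462 0.261 ]
 [0.6621 0.1262]
 [0.4964 0.245 ]
 [0.5115 0.1097]]
-83.2941963887229 0.13571087402337315
-83.63165198628948 0.1360967689787526
-173.90621321767043 0.15067854271125014
-173.75791137990413 0.1514764737097702
[[ 0.5399 -0.066 ]
 [ 0.6053 -0.2817]
 [ 0.49   -0.0835]
 [ 0.5602 -0.3049]]
rail -73.13212161256126 0.2253385210677397
rail -72.41800652439395 0.23225122141756185
```

```bash
cat > plan.py <<'E'
# python3 plan.py x,y,z,psi  [more] ; relative to commanded pose in cmd.json; "set" first arg sets it
import sys,json,numpy as np,os
c=json.load(open("cmd.json")) if os.path.exists("cmd.json") else [.196,.567,.196,70.9]
p=np.radians(c[3]);Rm=np.array([[-np.sin(p),np.cos(p),0],[np.cos(p),np.sin(p),0],[0,0,-1]]) # rows: tool axes
for a in sys.argv[1:]:
    t=[float(v) for v in a.split(",")];d=Rm@(np.array(t[:3])-c[:3])/.4
    print("tr",np.round(d,4).tolist(),"rot",round(-(t[3]-c[3])/360,4),"rows>=",np.linalg.norm(d)*.4/.0417,abs(t[3]-c[3])/7.16)
json.dump(t,open("cmd.json","w"))
E
python3 plan.py .196,.567,.28,70.9 .459,.142,.28,70.9 .459,.142,.16,70.9
```

```text
tr [0.0, 0.0, -0.21] rot -0.0 rows>= 2.0143884892086334 0.0
tr [-0.969, -0.7889, -0.21] rot -0.0 rows>= 12.153566175936266 0.0
tr [-0.969, -0.7889, 0.09] rot -0.0 rows>= 12.016518332926177 0.0
```

Emit:
apply_moves(translation=[[0, 0, -0.1], [0, 0, -0.21], [0, 0, -0.21], [-0.969, -0.7889, -0.21], [-0.969, -0.7889, -0.21], [-0.969, -0.7889, -0.21], [-0.969, -0.7889, -0.21], [-0.969, -0.7889, -0.21], [-0.969, -0.7889, -0.21], [-0.969, -0.7889, -0.21], [-0.969, -0.7889, -0.21], [-0.969, -0.7889, -0.21], [-0.969, -0.7889, -0.21], [-0.969, -0.7889, -0.21], [-0.969, -0.7889, -0.21], [-0.969, -0.7889, -0.21], [-0.969, -0.7889, -0.21], [-0.969, -0.7889, 0], [-0.969, -0.7889, 0.09], [-0.969, -0.7889, 0.09]], delta_rot=[[0, 0, 0], [0, 0, 0], [0, 0, 0], [0, 0, 0], [0, 0, 0], [0, 0, 0], [0, 0, 0], [0, 0, 0], [0, 0, 0], [0, 0, 0], [0, 0, 0], [0, 0, 0], [0, 0, 0], [0, 0, 0], [0, 0, 0], [0, 0, 0], [0, 0, 0], [0, 0, 0], [0, 0, 0], [0, 0, 0]], claw=[1, 1, 1, 1, 1, 1, 1, 1, 1, 1, 1, 1, 1, 1, 1, 1, 1, 1, 1, 1], squeeze=15)

```text
clock: 2.47
tool_pos: [0.4588, 0.1437, 0.1587]
tcp_rot: [0.518, 3.097, 0.002]
ft_force: [0.3, -0.6, -0.5]
opening: 0.0006
finger_force: 0.0
```

Emit:
apply_moves(translation=[[0, 0, 0.03], [0, 0, 0.0375], [0, 0, 0.0425], [0, 0, 0.0475], [0, 0, 0.0525], [0, 0, 0.055], [0, 0, 0.055]], delta_rot=[[0, 0, 0], [0, 0, 0], [0, 0, 0], [0, 0, 0], [0, 0, 0], [0, 0, 0], [0, 0, 0]], claw=[1, 1, 1, 1, 1, 1, 1])

```text
clock: 3.05
tool_pos: [0.4598, 0.1424, 0.1393]
tcp_rot: [0.52, 3.096, 0.001]
ft_force: [0.1, 0.9, 0.2]
opening: 0.0002
finger_force: 0.0
```

Emit:
apply_moves(translation=[[0, 0, 0.0025], [0, 0, 0.005], [0, 0, 0.0075], [0, 0, 0.0075]], delta_rot=[[0, 0, 0], [0, 0, 0], [0, 0, 0], [0, 0, 0]], claw=[1, 1, 1, 1])

```text
clock: 3.38
tool_pos: [0.4592, 0.1422, 0.1348]
tcp_rot: [-0.521, -3.098, 0.0]
ft_force: [-0.2, -0.6, 0.2]
opening: 0.0003
finger_force: 0.0
```

Emit:
apply_moves(translation=[[0, 0, 0.0025], [0, 0, 0.004], [0, 0, 0.004]], delta_rot=[[0, 0, 0], [0, 0, 0], [0, 0, 0]], claw=[1, 1, 1])

```text
clock: 3.63
tool_pos: [0.4592, 0.1422, 0.1332]
tcp_rot: [-0.52, -3.098, 0.0]
ft_force: [0.1, -0.3, -0.4]
opening: 0.0006
finger_force: 0.0
```

```bash
python3 - <<'E'
from h import *
S=cams.capture("side");T=cams.capture("top")
a=S["image"][110:200,115:235,::-1];b=T["image"][190:290,120:240,::-1]
cv2.imwrite("pics/e1.png",np.hstack([cv2.resize(a,(400,300),interpolation=2),cv2.resize(b,(400,333),interpolation=2)[:300]]))
s=arm.read_state();print(s["tool_pos"],s["ft_force"])
E
```

```text
[0.45924748 0.14219783 0.13339819] [ 0.78413335 -0.55679188 -0.41072899]
```

View pics/e1.png

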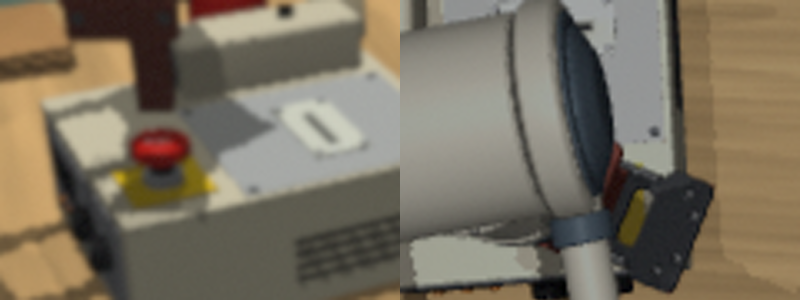

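```bash
python3 - <<'E'
from h import *
S=cams.capture("side");T=cams.capture("top")
for X in([.459,.142,.133],[.459,.142,.141],[.459,.142,.16]):print(proj(S,X),proj(T,X))
im=S["image"].astype(int);red=(im[...,0]>110)&(im[...,1]<90)&(im[...,2]<90);b,ce,a=blob(red,163,153);ys,xs=np.nonzero(b);print(ce,a,xs.min(),xs.max(),ys.min(),ys.max())
print(proj(S,[.459,.142,.105]))
d=cv2.resize(S["image"][130:175,140:195,::-1],(770,590)[0:2],interpolation=2);cv2.imwrite("pics/e2.png",d)
E
```

```text
[162.24866717 152.87977911] [178.03976451 250.75188706]
[161.88710123 149.64055977] [177.42021192 250.4622667 ]
[161.01513441 141.82872959] [175.90711168 249.75494236]
[161.6119403 154.       ] 67 155 169 152 156
[163.48891054 163.99094803]
```

View pics/e2.png

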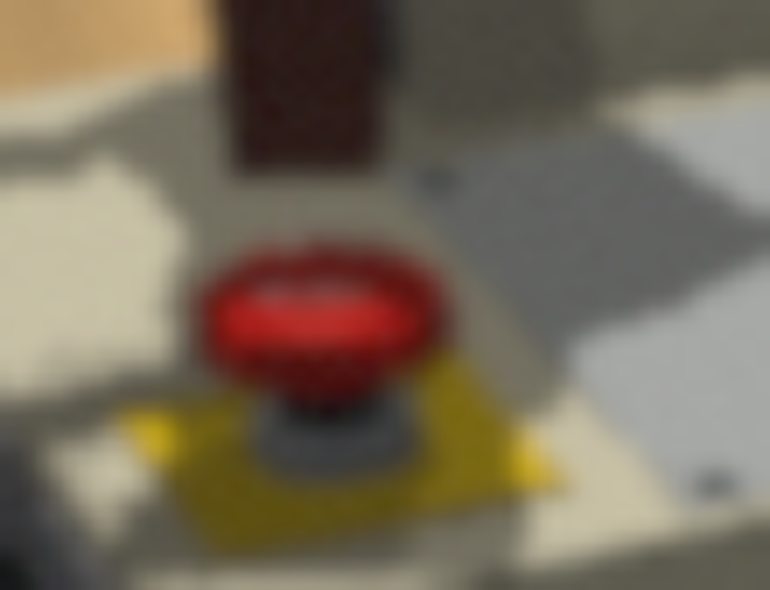

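```bash
python3 - <<'E'
from h import *
S=cams.capture("side");T=cams.capture("top")
for z in(.2,.213,.24,.27,.3):
    print(z,[proj(T,[x,y,z]).round(1).tolist() for x,y in((.395,.070),(.465,.046))])
for z in(.133,.157,.163):print(z,onz(S,161.8,143,z))
d=S["image"][0:200,60:310,::-1];cv2.imwrite("pics/e3.png",cv2.resize(d,(750,600),interpolation=2))
E
```

```text
0.2 [[205.4, 281.0], [219.1, 246.9]]
0.213 [[204.7, 280.9], [218.6, 246.4]]
0.24 [[203.2, 280.8], [217.5, 245.2]]
0.27 [[201.4, 280.6], [216.2, 243.7]]
0.3 [[199.4, 280.4], [214.9, 242.2]]
0.133 [0.46810532 0.19331468 0.133     ]
0.157 [0.4603997  0.14189105 0.157     ]
0.163 [0.45847329 0.12903515 0.163     ]
```

View pics/e3.png

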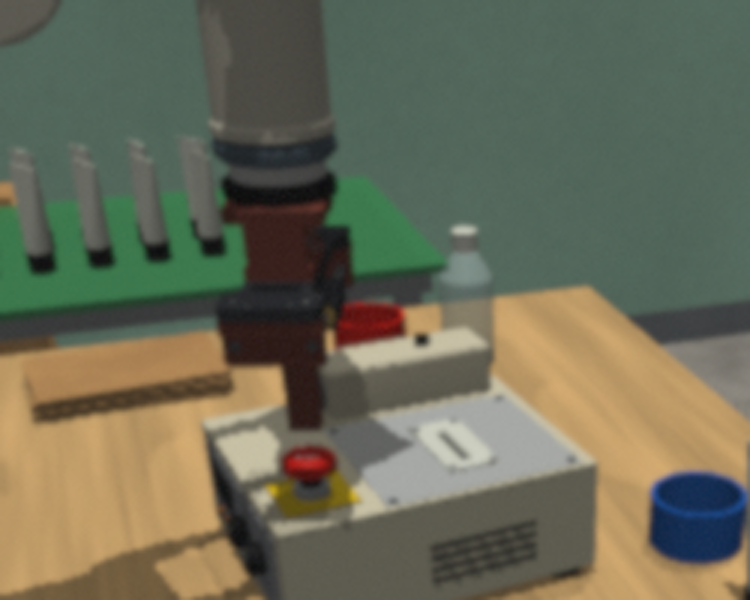

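The side view shows the closed fingertips at about v=143, clearly above the head at v≈152. There is also no contact force, so the real tips are roughly 20 mm above the reported TCP. I'll go down in small steps and watch the force.

Emit:
apply_moves(translation=[[0, 0, 0.005], [0, 0, 0.01], [0, 0, 0.015], [0, 0, 0.02], [0, 0, 0.025], [0, 0, 0.025]], delta_rot=[[0, 0, 0], [0, 0, 0], [0, 0, 0], [0, 0, 0], [0, 0, 0], [0, 0, 0]], claw=[1, 1, 1, 1, 1, 1])

```text
clock: 4.43
tool_pos: [0.459, 0.1422, 0.1227]
tcp_rot: [-0.52, -3.097, 0.001]
ft_force: [-0.7, -0.3, -0.7]
opening: 0.0006
finger_force: 0.0
```

Emit:
apply_moves(translation=[[0, 0, 0.0025], [0, 0, 0.005], [0, 0, 0.0075], [0, 0, 0.01], [0, 0, 0.01]], delta_rot=[[0, 0, 0], [0, 0, 0], [0, 0, 0], [0, 0, 0], [0, 0, 0]], claw=[1, 1, 1, 1, 1])

```text
clock: 4.85
tool_pos: [0.4592, 0.1422, 0.1192]
tcp_rot: [-0.52, -3.098, 0.0]
ft_force: [-0.2, -0.1, -0.5]
opening: 0.0004
finger_force: 0.0
```

Emit:
apply_moves(translation=[[0, 0, 0.0025], [0, 0, 0.005], [0, 0, 0.0075], [0, 0, 0.0075]], delta_rot=[[0, 0, 0], [0, 0, 0], [0, 0, 0], [0, 0, 0]], claw=[1, 1, 1, 1])

```text
clock: 5.18
tool_pos: [0.4592, 0.1422, 0.1161]
tcp_rot: [-0.52, -3.098, 0.0]
ft_force: [-0.1, 0.4, -1.1]
opening: 0.0003
finger_force: 0.0
```

```bash
python3 - <<'E'
from h import *
S=cams.capture("side");print(arm.read_state()["tool_pos"],arm.read_state()["ft_force"])
im=S["image"].astype(int);red=(im[...,0]>110)&(im[...,1]<90)&(im[...,2]<90);b,ce,a=blob(red,163,153);print(ce,a)
for v in range(138,160):print(v,im[v,158:167].mean(0).round().tolist())
E
```

```text
[0.45918718 0.14219161 0.11629545] [-0.45757643  0.75352409  0.16857619]
[161.27083333 154.91666667] 48
138 [45.0, 28.0, 25.0]
139 [44.0, 28.0, 24.0]
140 [44.0, 27.0, 25.0]
141 [44.0, 27.0, 23.0]
142 [44.0, 27.0, 24.0]
143 [45.0, 28.0, 25.0]
144 [45.0, 28.0, 25.0]
145 [45.0, 28.0, 24.0]
146 [45.0, 29.0, 25.0]
147 [45.0, 28.0, 25.0]
148 [45.0, 28.0, 25.0]
149 [50.0, 28.0, 24.0]
150 [65.0, 27.0, 24.0]
151 [85.0, 34.0, 31.0]
152 [100.0, 40.0, 37.0]
153 [127.0, 38.0, 34.0]
154 [159.0, 37.0, 33.0]
155 [166.0, 37.0, 33.0]
156 [142.0, 31.0, 27.0]
157 [112.0, 24.0, 21.0]
158 [95.0, 23.0, 19.0]
159 [82.0, 26.0, 23.0]
```

Emit:
apply_moves(translation=[[0, 0, 0.0025], [0, 0, 0.005], [0, 0, 0.005]], delta_rot=[[0, 0, 0], [0, 0, 0], [0, 0, 0]], claw=[1, 1, 1])

```text
clock: 5.48
tool_pos: [0.4594, 0.1423, 0.1147]
tcp_rot: [0.52, 3.098, 0.0]
ft_force: [-0.7, -0.3, 1.1]
opening: 0.0007
finger_force: 0.4
```

Emit:
apply_moves(translation=[[0, 0, 0.0025], [0, 0, 0.005], [0, 0, 0.005]], delta_rot=[[0, 0, 0], [0, 0, 0], [0, 0, 0]], claw=[1, 1, 1])

```text
clock: 5.73
tool_pos: [0.4595, 0.1423, 0.1138]
tcp_rot: [0.52, 3.097, 0.001]
ft_force: [-1.9, -1.1, 7.3]
opening: 0.0003
finger_force: 3.3
```

Emit:
apply_moves(translation=[[0, 0, 0.0025], [0, 0, 0.005], [0, 0, 0.005]], delta_rot=[[0, 0, 0], [0, 0, 0], [0, 0, 0]], claw=[1, 1, 1])

```text
clock: 5.98
tool_pos: [0.4594, 0.1422, 0.1108]
tcp_rot: [0.52, 3.098, 0.0]
ft_force: [0.7, 0.2, 0.2]
opening: 0.0003
finger_force: 0.0
```

Emit:
apply_moves(translation=[[0, 0, 0.0025], [0, 0, 0.005], [0, 0, 0.005]], delta_rot=[[0, 0, 0], [0, 0, 0], [0, 0, 0]], claw=[1, 1, 1])

```text
clock: 6.23
tool_pos: [0.4593, 0.1422, 0.1085]
tcp_rot: [0.52, 3.098, 0.0]
ft_force: [-0.4, -0.1, 2.2]
opening: 0.0008
finger_force: 0.9
```

Emit:
apply_moves(translation=[[0, 0, 0.0025], [0, 0, 0.0025]], delta_rot=[[0, 0, 0], [0, 0, 0]], claw=[1, 1])

```text
clock: 6.4
tool_pos: [0.4594, 0.1423, 0.1083]
tcp_rot: [0.52, 3.098, 0.0]
ft_force: [-1.6, -0.4, 4.9]
opening: 0.0006
finger_force: 2.8
```

Emit:
apply_moves(translation=[[0, 0, -0.06], [0, 0, -0.1315], [0, 0, -0.1315], [0, 0, -0.1315], [0, 0, -0.1315], [0, 0, -0.1315], [0, 0, -0.1315], [0, 0, -0.1315], [0, 0, -0.1315], [0, 0, -0.1315]], delta_rot=[[0, 0, 0], [0, 0, 0], [0, 0, 0], [0, 0, 0], [0, 0, 0], [0, 0, 0], [0, 0, 0], [0, 0, 0], [0, 0, 0], [0, 0, 0]], claw=[1, 1, -1, -1, -1, -1, -1, -1, -1, -1])

```text
clock: 7.23
tool_pos: [0.4591, 0.1422, 0.1596]
tcp_rot: [-0.52, -3.098, 0.0]
ft_force: [-0.8, -0.7, 0.0]
opening: 0.0506
finger_force: 0.0
```

```bash
python3 - <<'E'
from h import *
S=cams.capture("side");T=cams.capture("top");s=arm.read_state();print(s["tool_pos"],s["opening"])
p=s["tool_pos"];y=np.array([np.cos(np.radians(70.9)),np.sin(np.radians(70.9)),0])
for k in(-.0575,-.044,.044,.0575):print(k,proj(S,p+k*y),proj(S,p+k*y+[0,0,.0265]))
im=S["image"].astype(int);red=(im[...,0]>110)&(im[...,1]<90)&(im[...,2]<90);b,ce,a=blob(red,163,153);print(ce,a)
cv2.imwrite("pics/f1.png",cv2.resize(S["image"][90:190,110:235,::-1],(750,600),interpolation=2))
E
```

```text
[0.45919467 0.14219198 0.15985141] 0.05840651545179651
-0.0575 [157.15334918 153.64052294] [155.77152923 142.0149739 ]
-0.044 [158.11768748 150.75306806] [156.76959724 139.23493512]
0.044 [163.83682178 133.62863959] [162.68010973 122.7716743 ]
0.0575 [164.63599947 131.23571428] [163.50485181 120.47442106]
[182.12941176 106.49411765] 85
```

View pics/f1.png

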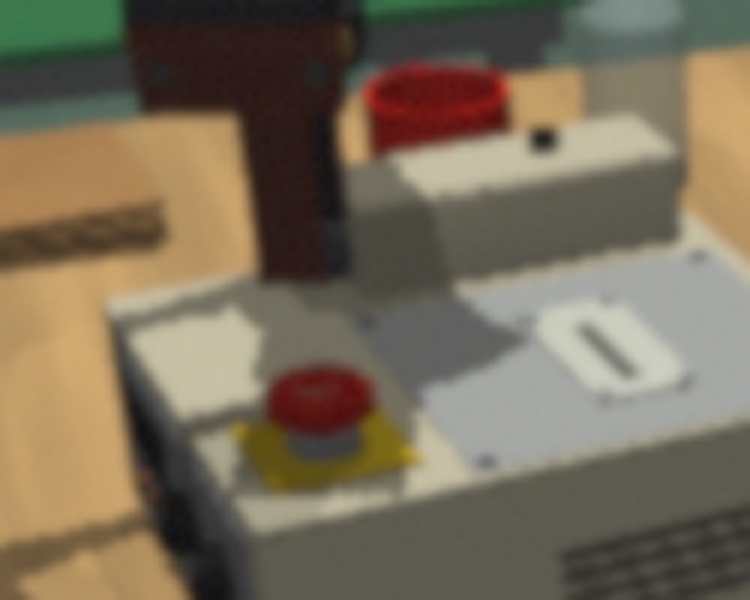

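Emit:
apply_moves(translation=[[0, 0, 0], [0, 0, 0], [0, 0, 0], [0, 0, 0], [0, 0, 0.08], [0, 0, 0.13], [0, 0, 0.16], [0, 0, 0.175], [0, 0, 0.185], [0, 0, 0.1912], [0, 0, 0.1912]], delta_rot=[[0, 0, 0], [0, 0, 0], [0, 0, 0], [0, 0, 0], [0, 0, 0], [0, 0, 0], [0, 0, 0], [0, 0, 0], [0, 0, 0], [0, 0, 0], [0, 0, 0]], claw=[-1, -1, -1, -1, -1, -1, -1, -1, -1, -1, -1])

```text
clock: 8.25
tool_pos: [0.4596, 0.1423, 0.0842]
tcp_rot: [0.52, 3.097, 0.001]
ft_force: [-0.5, 0.5, 0.2]
opening: 0.0879
finger_force: 0.0
```

Emit:
apply_moves(translation=[[0, 0, 0], [0, 0, 0], [0, 0, 0], [0, 0, 0], [0, 0, 0], [0, 0, 0], [0, 0, 0], [0, 0, 0], [0, 0, 0], [0, 0, 0], [0, 0, 0], [0, 0, 0]], delta_rot=[[0, 0, 0], [0, 0, 0], [0, 0, 0], [0, 0, 0], [0, 0, 0], [0, 0, 0], [0, 0, 0], [0, 0, 0], [0, 0, 0], [0, 0, 0], [0, 0, 0], [0, 0, 0]], claw=[1, 1, 1, 1, 1, 1, 1, 1, 1, 1, 1, 1], squeeze=18)

```text
clock: 9.25
tool_pos: [0.4588, 0.1407, 0.0835]
tcp_rot: [-0.522, -3.097, 0.005]
ft_force: [-1.5, -5.9, 2.1]
opening: 0.0385
finger_force: 18.0
```

Emit:
apply_moves(translation=[[0, -0.004, 0], [0, -0.004, -0.0008], [0, -0.004, -0.0016], [0, -0.004, -0.0024], [0, -0.004, -0.0032], [0, -0.004, -0.004], [0, -0.004, -0.0048], [0, -0.004, -0.0056], [0, -0.004, -0.0064], [0, -0.004, -0.0072], [0, -0.004, -0.008], [0, -0.004, -0.0095], [0, -0.004, -0.012], [0, -0.004, -0.015], [0, -0.004, -0.015], [0, -0.004, -0.015]], delta_rot=[[0, 0, 0], [0, 0, 0.0083], [0, 0, 0.0166], [0, 0, 0.0249], [0, 0, 0.0332], [0, 0, 0.0415], [0, 0, 0.0498], [0, 0, 0.0581], [0, 0, 0.0664], [0, 0, 0.0747], [0, 0, 0.083], [0, 0, 0.0913], [0, 0, 0.1], [0, 0, 0.108], [0, 0, 0.115], [0, 0, 0.115]], claw=[1, 1, 1, 1, 1, 1, 1, 1, 1, 1, 1, 1, 1, 1, 1, 1])

```text
clock: 10.58
tool_pos: [0.4584, 0.1403, 0.0896]
tcp_rot: [-1.584, -2.713, 0.002]
ft_force: [-2.5, -2.1, 1.5]
opening: 0.0387
finger_force: 18.0
```

```bash
echo '[0.4585,0.1405,0.0895,29.5]'>cmd.json; python3 plan.py .4585,.1405,.20,29.5; python3 plan.py .5405,-.1815,.20,17.2
```

```text
tr [0.0, 0.0, -0.2762] rot -0.0 rows>= 2.6498800959232613 0.0
tr [-0.8016, -0.218, 0.0] rot 0.0342 rows>= 7.968273210646263 1.7178770949720672
```

Emit:
apply_moves(translation=[[0, 0, 0], [0, 0, 0], [0, 0, 0], [0, 0, 0], [0, 0, 0], [0, 0, 0], [0, 0, 0], [0, 0, 0], [0, 0, -0.05], [0, 0, -0.15], [0, 0, -0.2763], [0, 0, -0.2763], [0, 0, -0.2763]], delta_rot=[[0, 0, 0], [0, 0, 0], [0, 0, 0], [0, 0, 0], [0, 0, 0], [0, 0, 0], [0, 0, 0], [0, 0, 0], [0, 0, 0], [0, 0, 0], [0, 0, 0], [0, 0, 0], [0, 0, 0]], claw=[-1, -1, -1, -1, -1, -1, -1, -1, -1, -1, -1, -1, -1])

```text
clock: 11.67
tool_pos: [0.4604, 0.1411, 0.2046]
tcp_rot: [1.579, 2.709, 0.008]
ft_force: [-1.2, -0.2, 0.3]
opening: 0.0874
finger_force: 0.0
```

Now over to the cap, then a numerical check of the e-stop head height.

Emit:
apply_moves(translation=[[-0.8016, -0.218, 0], [-0.8016, -0.218, 0], [-0.8016, -0.218, 0], [-0.8016, -0.218, 0], [-0.8016, -0.218, 0], [-0.8016, -0.218, 0], [-0.8016, -0.218, 0], [-0.8016, -0.218, 0], [-0.8016, -0.218, 0], [-0.8016, -0.218, 0], [-0.8016, -0.218, 0], [-0.8016, -0.218, 0]], delta_rot=[[0, 0, 0.0342], [0, 0, 0.0342], [0, 0, 0.0342], [0, 0, 0.0342], [0, 0, 0.0342], [0, 0, 0.0342], [0, 0, 0.0342], [0, 0, 0.0342], [0, 0, 0.0342], [0, 0, 0.0342], [0, 0, 0.0342], [0, 0, 0.0342]], claw=[-1, -1, -1, -1, -1, -1, -1, -1, -1, -1, -1, -1])

```text
clock: 12.67
tool_pos: [0.5406, -0.1799, 0.1993]
tcp_rot: [-1.861, -2.529, -0.0]
ft_force: [0.2, -0.3, 0.2]
opening: 0.0877
finger_force: 0.0
```

```bash
python3 - <<'E'
from h import *
S=cams.capture("side");T=cams.capture("top")
for d in cams.masks_of("side","estop_top"):
    ys,xs=np.nonzero(d["region"]);print(d["conf"],d["box"],xs.mean(),ys.mean(),d["region"].sum())
im=S["image"].astype(int);red=(im[...,0]>110)&(im[...,1]<90)&(im[...,2]<90);b,ce,a=blob(red,163,153);print(ce,a)
print(arm.read_state()["tool_pos"])
cv2.imwrite("pics/g1.png",np.hstack([cv2.resize(S["image"][110:300,115:315,::-1],(420,400),interpolation=2),cv2.resize(T["image"][170:290,260:380,::-1],(380,400),interpolation=2)]))
E
```

```text
0.58 [155.7, 151.9, 169.9, 160.3] 163.04794520547946 153.82876712328766 146
[162.26229508 153.54918033] 122
[ 0.540931   -0.17990584  0.20036241]
```

View pics/g1.png

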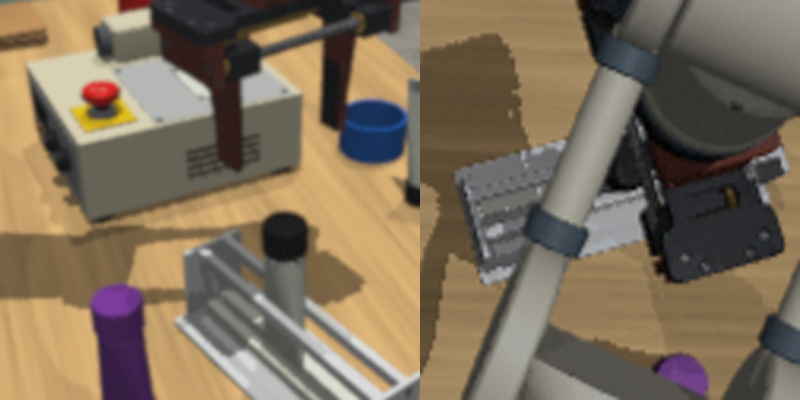

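Emit:
apply_moves(translation=[[-0.003, 0, 0.08], [-0.003, 0, 0.14], [-0.003, 0, 0.19], [-0.003, 0, 0.225], [-0.003, 0, 0.245], [-0.003, 0, 0.255], [-0.003, 0, 0.255]], delta_rot=[[0, 0, 0], [0, 0, 0], [0, 0, 0], [0, 0, 0], [0, 0, 0], [0, 0, 0], [0, 0, 0]], claw=[-1, -1, -1, -1, -1, -1, -1], squeeze=5)

```text
clock: 13.4
tool_pos: [0.5413, -0.1821, 0.098]
tcp_rot: [-1.863, -2.529, 0.0]
ft_force: [-0.6, -0.1, 1.3]
opening: 0.0879
finger_force: 0.0
```

Emit:
apply_moves(translation=[[0, 0, 0], [0, 0, 0], [0, 0, 0], [0, 0, 0], [0, 0, 0], [0, 0, 0], [0, 0, 0], [0, 0, 0], [0, 0, 0], [0, 0, 0], [0, 0, 0], [0, 0, 0], [0, 0, 0], [0, 0, 0]], delta_rot=[[0, 0, 0], [0, 0, 0], [0, 0, 0], [0, 0, 0], [0, 0, 0], [0, 0, 0], [0, 0, 0], [0, 0, 0], [0, 0, 0], [0, 0, 0], [0, 0, 0], [0, 0, 0], [0, 0, 0], [0, 0, 0]], claw=[1, 1, 1, 1, 1, 1, 1, 1, 1, 1, 1, 1, 1, 1])

```text
clock: 14.57
tool_pos: [0.5414, -0.1824, 0.0981]
tcp_rot: [1.864, 2.529, 0.0]
ft_force: [1.3, 0.0, 0.3]
opening: 0.0356
finger_force: 5.0
```

Emit:
apply_moves(translation=[[0, 0, 0], [0, 0, 0], [0, 0, 0], [0, 0, -0.01], [0, 0, -0.03], [0, 0, -0.06], [0, 0, -0.1], [0, 0, -0.15], [0, 0, -0.2], [0, 0, -0.25], [0, 0, -0.3], [0, 0, -0.35], [0, 0, -0.38], [0, 0, -0.4], [0, 0, -0.4], [0, 0, -0.4], [0, 0, -0.4]], delta_rot=[[0, 0, 0], [0, 0, 0], [0, 0, 0], [0, 0, 0], [0, 0, 0], [0, 0, 0], [0, 0, 0], [0, 0, 0], [0, 0, 0], [0, 0, 0], [0, 0, 0], [0, 0, 0], [0, 0, 0], [0, 0, 0], [0, 0, 0], [0, 0, 0], [0, 0, 0]], claw=[1, 1, 1, 1, 1, 1, 1, 1, 1, 1, 1, 1, 1, 1, 1, 1, 1], squeeze=15)

```text
clock: 15.98
tool_pos: [0.541, -0.1824, 0.2571]
tcp_rot: [-1.863, -2.528, 0.001]
ft_force: [-0.8, 0.1, 0.2]
opening: 0.0358
finger_force: 15.0
```

```bash
python3 - <<'E'
from h import *
S=cams.capture("side");T=cams.capture("top");s=arm.read_state();p=s["tool_pos"];print(p,s["tcp_rot"],s["opening"],s["finger_force"],s["ft_force"])
for d in cams.masks_of("side","tube"):print(round(d["conf"],2),np.round(d["box"]))
tz=p[2]-.098+.006
yv=np.array([-np.sin(np.radians(17.2)),np.cos(np.radians(17.2)),0])
for k in(-.0265,0,.0265):
    X=np.array([p[0],p[1],tz])+k*yv;u,v=proj(S,X);print(k,X.round(4),u.round(1),v.round(1),"top",proj(T,X).round(1))
u,v=map(int,proj(S,[p[0],p[1],tz+.06]))
u0=max(u-50,0);v0=max(v-45,0);print(u0,v0)
cv2.imwrite("pics/t1.png",cv2.resize(S["image"][v0:v0+90,u0:u0+100,::-1],(660,594),interpolation=2))
E
```

```text
[ 0.54087888 -0.18228941  0.25669604] [-1.86260715e+00 -2.52708367e+00  1.00764382e-03] 0.03590383056918085 14.999878853559494 [-0.08671962  0.9172174  -0.14782903]
0.92 [309. 148. 332. 212.]
0.91 [241. 123. 262. 219.]
0.9 [158. 242. 193. 327.]
0.7 [327. 195. 349. 273.]
0.6 [345. 238. 376. 321.]
0.56 [345. 172. 363. 242.]
-0.0265 [ 0.5487 -0.2076  0.1647] 259.6 218.6 top [338.1 214.2]
0 [ 0.5409 -0.1823  0.1647] 249.3 211.2 top [326.5 217.3]
0.0265 [ 0.533  -0.157   0.1647] 239.5 204.1 top [314.9 220.5]
199 134
```

View pics/t1.png

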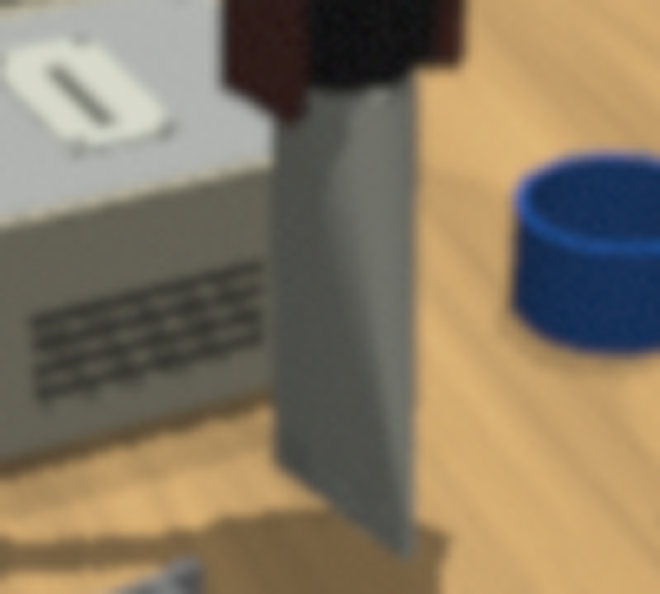

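```bash
echo '[0.5409,-0.1823,0.2568,17.2]'>cmd.json; python3 plan.py .581,.185,.2568,6.4 .581,.185,.216,6.4
```

```text
tr [0.8475, 0.3673, 0.0] rot 0.03 rows>= 8.860491028868033 1.5083798882681563
tr [0.8475, 0.3673, 0.102] rot 0.03 rows>= 8.914348075962922 1.5083798882681563
```

Emit:
apply_moves(translation=[[0.04, 0.017, 0], [0.1, 0.043, 0], [0.18, 0.078, 0], [0.26, 0.1127, 0], [0.34, 0.1474, 0], [0.42, 0.182, 0], [0.5, 0.2167, 0], [0.58, 0.2514, 0], [0.66, 0.286, 0], [0.73, 0.3164, 0], [0.79, 0.3424, 0], [0.83, 0.3597, 0], [0.8475, 0.3673, 0], [0.8475, 0.3673, 0.03], [0.8475, 0.3673, 0.06], [0.8475, 0.3673, 0.085], [0.8475, 0.3673, 0.102], [0.8475, 0.3673, 0.102], [0.8475, 0.3673, 0.102], [0.8475, 0.3673, 0.102]], delta_rot=[[0, 0, 0], [0, 0, 0.003], [0, 0, 0.006], [0, 0, 0.009], [0, 0, 0.012], [0, 0, 0.015], [0, 0, 0.018], [0, 0, 0.021], [0, 0, 0.024], [0, 0, 0.027], [0, 0, 0.03], [0, 0, 0.03], [0, 0, 0.03], [0, 0, 0.03], [0, 0, 0.03], [0, 0, 0.03], [0, 0, 0.03], [0, 0, 0.03], [0, 0, 0.03], [0, 0, 0.03]], claw=[1, 1, 1, 1, 1, 1, 1, 1, 1, 1, 1, 1, 1, 1, 1, 1, 1, 1, 1, 1])

```text
clock: 17.8
tool_pos: [0.5814, 0.1846, 0.218]
tcp_rot: [2.094, 2.341, 0.001]
ft_force: [-0.2, -0.5, -0.4]
opening: 0.0358
finger_force: 15.0
```

```bash
python3 - <<'E'
from h import *
S=cams.capture("side");s=arm.read_state();p=s["tool_pos"];print(p,s["tcp_rot"],s["opening"],s["finger_force"],s["ft_force"])
tz=p[2]-.092
yv=np.array([-np.sin(np.radians(6.4)),np.cos(np.radians(6.4)),0])
for k in(-.0265,0,.0265):
    X=np.array([p[0],p[1],tz])+k*yv;print(k,X.round(4),proj(S,X).round(1))
print("slot",[proj(S,np.array([.581,.185,z])+k*yv).round(1).tolist() for z in(.107,.104) for k in(-.0275,.0275)])
im=S["image"].astype(int);red=(im[...,0]>110)&(im[...,1]<90)&(im[...,2]<90);b,ce,a=blob(red,163,153);print(ce,a)
cv2.imwrite("pics/s1.png",cv2.resize(S["image"][100:170,170:253,::-1],(711,600),interpolation=2))
E
```

```text
[0.58154682 0.18467945 0.21830676] [2.09347608e+00 2.34130014e+00 1.92886845e-03] 0.03552815964123342 14.999890923500061 [ 0.4295135  -0.28440192 -1.0157831 ]
-0.0265 [0.5845 0.1583 0.1263] [214.2 144.3]
0 [0.5815 0.1847 0.1263] [209.8 140.1]
0.0265 [0.5786 0.211  0.1263] [205.6 136. ]
slot [[214.4, 151.8], [205.5, 143.0], [214.4, 152.9], [205.6, 144.1]]
[162.0942029  152.60869565] 138
```

View pics/s1.png

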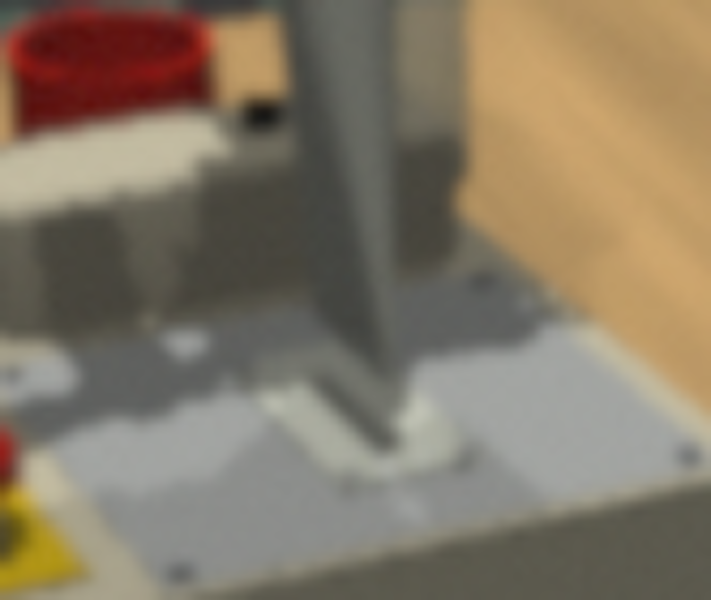

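Emit:
apply_moves(translation=[[0, -0.002, 0.015], [0, -0.002, 0.03], [0, -0.002, 0.0425], [0, -0.002, 0.05], [0, -0.002, 0.0525], [0, -0.002, 0.055], [0, -0.002, 0.055]], delta_rot=[[0, 0, 0], [0, 0, 0], [0, 0, 0], [0, 0, 0], [0, 0, 0], [0, 0, 0], [0, 0, 0]], claw=[1, 1, 1, 1, 1, 1, 1])

```text
clock: 18.43
tool_pos: [0.5804, 0.1848, 0.1951]
tcp_rot: [-2.093, -2.342, 0.0]
ft_force: [0.4, 0.2, -1.8]
opening: 0.0359
finger_force: 15.0
```

```bash
python3 - <<'E'
from h import *
for i in range(2):
    S=cams.capture("side");s=arm.read_state();print(s["tool_pos"],s["ft_force"],s["ft_torque"])
cv2.imwrite("pics/s2.png",cv2.resize(S["image"][125:165,190:240,::-1],(750,600),interpolation=2))
E
```

```text
[0.58046953 0.18483066 0.19532854] [-0.84237637 -0.58798351 -0.46019646] [-0.05704702  0.04896693 -0.03372346]
[0.58052713 0.1848608  0.19551544] [ 0.11506923 -0.31802387 -1.41006491] [-0.07578136  0.03863406 -0.01951153]
```

View pics/s2.png

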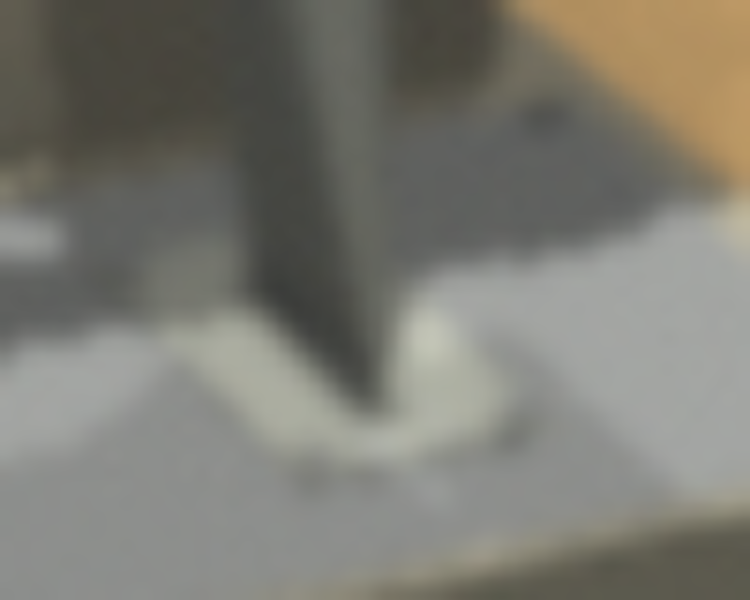

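The tail sits in line with the slot mouth, at about crop (375,410), i.e. pixel (215,152), with no contact force. I'll lower it gently from here.

Emit:
apply_moves(translation=[[0, 0, 0.0025], [0, 0, 0.005], [0, 0, 0.0075], [0, 0, 0.0075]], delta_rot=[[0, 0, 0], [0, 0, 0], [0, 0, 0], [0, 0, 0]], claw=[1, 1, 1, 1])

```text
clock: 18.87
tool_pos: [0.5804, 0.1848, 0.192]
tcp_rot: [-2.093, -2.342, 0.0]
ft_force: [0.3, -0.3, -0.4]
opening: 0.0358
finger_force: 15.0
```

Emit:
apply_moves(translation=[[0, 0, 0.0025], [0, 0, 0.005], [0, 0, 0.005]], delta_rot=[[0, 0, 0], [0, 0, 0], [0, 0, 0]], claw=[1, 1, 1])

```text
clock: 19.12
tool_pos: [0.5804, 0.1848, 0.19]
tcp_rot: [-2.093, -2.342, 0.001]
ft_force: [0.1, -0.6, -0.4]
opening: 0.0355
finger_force: 15.0
```

Emit:
apply_moves(translation=[[0, 0, 0.0025], [0, 0, 0.005], [0, 0, 0.0075], [0, 0, 0.01], [0, 0, 0.01]], delta_rot=[[0, 0, 0], [0, 0, 0], [0, 0, 0], [0, 0, 0], [0, 0, 0]], claw=[1, 1, 1, 1, 1])

```text
clock: 19.53
tool_pos: [0.5804, 0.1848, 0.1859]
tcp_rot: [-2.093, -2.342, 0.001]
ft_force: [-0.2, 0.7, -0.7]
opening: 0.0358
finger_force: 15.0
```

Emit:
apply_moves(translation=[[0, 0, 0.0025], [0, 0, 0.005], [0, 0, 0.0075], [0, 0, 0.0075]], delta_rot=[[0, 0, 0], [0, 0, 0], [0, 0, 0], [0, 0, 0]], claw=[1, 1, 1, 1])

```text
clock: 19.87
tool_pos: [0.5804, 0.1848, 0.1829]
tcp_rot: [-2.093, -2.342, 0.001]
ft_force: [0.0, -0.5, 0.3]
opening: 0.0359
finger_force: 15.0
```

```bash
python3 - <<'E'
from h import *
S=cams.capture("side");s=arm.read_state();print(s["tool_pos"],s["joint_velocities"].round(3),s["ft_force"],s["ft_torque"])
im=S["image"];print([(v,im[v,213:217].mean(0).round().astype(int).tolist()) for v in range(144,162)])
i=im.astype(int);red=(i[...,0]>110)&(i[...,1]<90)&(i[...,2]<90);b,ce,a=blob(red,163,153);print(ce,a)
for t in("tube","tape_core"):
    for d in cams.masks_of("side",t):print(t,round(d["conf"],2),np.round(d["box"],1))
E
```

```text
[0.5803822  0.18480537 0.18309486] [ 0.002 -0.    -0.004  0.001  0.001  0.001] [ 0.05396151  0.1577959  -0.63545257] [-0.04351386  0.04599642  0.00677012]
[(144, [102, 103, 95]), (145, [105, 106, 98]), (146, [108, 110, 102]), (147, [110, 112, 104]), (148, [112, 114, 106]), (149, [115, 118, 109]), (150, [118, 118, 110]), (151, [122, 124, 114]), (152, [140, 141, 132]), (153, [162, 165, 154]), (154, [169, 171, 161]), (155, [156, 158, 150]), (156, [138, 140, 134]), (157, [137, 139, 136]), (158, [141, 142, 140]), (159, [142, 143, 141]), (160, [142, 143, 141]), (161, [141, 142, 140])]
[162.06617647 152.71323529] 136
tube 0.93 [328.4 194.4 350.7 271.3]
tube 0.89 [159.  244.3 193.4 324.4]
tube 0.82 [341.8 171.1 360.9 243.9]
tube 0.77 [201.1  94.  216.8 150.8]
tube 0.77 [311.2 146.6 332.4 210.1]
tube 0.64 [344.8 239.1 381.1 323.3]
tape_core 0.76 [276.6 158.5 310.6 189.8]
```

```bash
python3 -c "
from cell import arm
print(arm.finish_job())"
```

```text
the job is handed in; nothing more can be done
None
```

I handed the job in at about 20 s: the emergency stop was pushed in until it latched, then turned clockwise and sprang back out. The tube is held by its cap with its tail about 16 mm below the slot rim, upright and still with no contact force; no verdict came back.

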